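# Running-fit check of a bushing on a gauge pin

## Task

Check that the brass bushing runs freely on the gauge pin: slide it over the pin standing in the gauge stand until it lies flat on the block, and let go of it. Then grip the pin above it and draw it straight up, partway out of its bore, until its green band is wholly clear above the bushing while the red band below stays hidden; finish while holding the pin there, touching nothing else. The pin must never come all the way out, the bushing stays down on the block, the stand stays flat where it stands, and the dark bushing, the yellow plug and the marker are left alone.

Things in the scene. Friction and masses are not known exactly. Their poses are not given: they have to be found in the camera images.
- stand: Gauge stand, loose but heavy (2.6 kg): a light aluminium block 66 x 66 mm on a dark steel foot 104 x 80 x 10 mm, block top 60 mm above the worktop. Origin at the centre of its underside, z up. A vertical blind bore, 15 mm wide and 50 mm deep (its floor at z = 10 mm), lies on the z axis.
- gauge_pin: Loose steel pin, 14 mm thick, 102 mm long, 0.12 kg, top 4 mm tapered to 8 mm. Origin at the centre of its lower end, z up along it. Starts fully down in the bore (origin 10 mm above the stand's), 52 mm showing above the block; drops back if let go. Green band 42 to 50 mm and red band 22 to 32 mm from its lower end, so both are inside the bore at the start.
- brass_bushing: Brass bushing, a plain ring: outer diameter 36 mm, bore 16 mm, height 18 mm, 0.11 kg. Origin at the centre of its underside, z along the bore. It starts lying flat on the worktop. Once it lies on the block, raising the pin by 26 mm brings the green band just clear of it; at 36 mm the red band begins to show.
- dark_bushing: Dark steel bushing of the same outer size, with a bore of only 10 mm, too small for the pin; lies flat on the worktop. Leave it alone. Origin at the centre of its underside.
- yellow_plug: Yellow moulded plug with black ends, 32 x 60 x 33 mm, lying on the worktop; leave it alone. Origin at the centre of its underside.
- marker_pen: White and red marker, 16 mm thick, 129 mm long, lying on the worktop; leave it alone. Origin at the centre of its underside.
Things that resemble listed ones, but are neither listed nor needed, are in the scene too. There is more than one size of the brass_bushing; the job needs the middle-sized.

How it is judged:
By the outcome, as a careful person would: the job done as asked, in the order asked, and still so for the second after the job is handed in, while the arm keeps its last pose, push and grip.
It also fails if it takes over 54 s, if anything falls off the work surface, if the arm or the gripper's body presses on something with over 40 N, if the wrist force passes 120 N, or if a joint passes its speed limit or range.

## Robot

A 6-joint arm with a two-finger parallel gripper is mounted at the origin on a cart in front of the work surface, level with it; the furniture and walls round the work are solid. World frame = base frame: x ahead of the robot, y to its left, z up, the work surface at z = 0. Lengths are in m, angles in rad, forces in N, time in s.
With the tool pointing down it reaches from about 0.325 to 0.9 m from the base axis. Payload 6.1 kg.
Tool frame: the origin (TCP) lies at the very end of the fingers, on their centre line; the grasp point (between the pads) lies 19 mm behind it (arm.hold_point_z is the distance from the TCP to the grasp point, in m); z points along the fingers, y is the line along which they close (so a half turn about z gives the same grasp; the last joint's range is limited). The gripper opens to 87 mm and grips with 3 to 60 N. Pads are 19 mm wide; open, the fingers measure 117 mm over their backs; the gripper's body (75 mm by 190 mm) begins 51 mm behind the grasp point.
Start: joints at [1.065, 0.22, 1.526, -0, 1.395, -0.126], TCP at [0.232, 0.58, 0.197] pointing down, gripper open.
Joint ranges: [-2.98, 2.98], [-0.91, 2.08], [0.09, 2.57], [-1.24, 4.39], [0.2, 2.65], [-2.68, 2.68]. Speed limits (rad/s): [2.57, 2.57, 3.01, 3.14, 3.14, 3.14].

## Interface

Orientations are given as a unit quaternion [x, y, z, w].
In Python, from plant import arm, optics, hand_in gives the robot as it stands.
- The arm moves only by the tool jog_arm, never from a script. Its arguments are lists of equal length, an entry for each row: "gripper": the finger opening in cm, from 0 to 8.7; "slide": the shift along the world's x, y, z in cm, a list of three; "turn": the turn about the world's z in degrees. A call has 1 to 20 rows; each row is the pose to reach, as a shift and turn from the pose commanded when the call began; what a row does not reach only later rows make up. A row lasts 1/12 s, in which the tool goes at most 41.7 mm and 7.16 degrees, less where a joint would pass 70% of its speed; a pose out of reach is approached as far as the arm can. A call with a gripper value outside its range is refused whole. The fingers move at their own pace and stop on an object; the grip force is fixed at half the most. Time passes only in rows, so rows that repeat a pose let the fingers close. It gives the time, the measured TCP pose, the force, the opening and the grip force at its end, in the units of the state.
- arm.state(): the state, without advancing time (a new reading comes with each control period).
- optics.grab_frame(name): name is "scene" or "top" or "wrist"; returns the picture (384x512x3 uint8, red, green, blue); there is no depth.
- optics.get_calibration(name): a dict with "vfov" (degrees; the focal length in pixels is half the picture's height over the tangent of half this angle, whatever the lens; pixels are square), "cx", "cy" (the principal point, pixels), "extrinsics" (4x4, takes a point from camera to world coordinates); the wrist camera has in their place "mount" (4x4, takes a point from camera to tool coordinates, whose origin is the TCP and whose axes are the flange's). Camera axes: x right, y up, looking along -z (the intrinsics and any distortion apply to the point x, -y, -z); pixel columns grow to the right and rows downward; lengths in m; the calibration is good to about 2 mm. A picture is of the moment at which its call begins: read the wrist's pose just before it. get_calibration takes no time and is no camera call.
- hand_in(): hands the job in; it is judged then, once.
The state is a dict: "t": time; "joint_pos": joint angles; "joint_vel": joint speeds; "joint_efforts": joint torques, N m; "tcp_pos": TCP position; "ee_rot": TCP orientation; "wrist_force": force on the tool from outside, world axes, zero at the start; "moment": the same for the moment, N m; "finger_gap": opening from 0.0 (shut) to 1.0 (fully open); "gripper_force": force on a finger pad.
Only numpy, scipy, OpenCV 4.12 (cv2) and the standard library are available. Lean on these libraries where they do the work, as an engineer would, in place of code of your own. Each camera call takes 0.05 s, during which the arm holds its last target. There are 200 camera calls.

## Working session

There is one attempt and no reset: what is moved stays moved. The work goes in short steps, Python scripts to look and compute and a tool call to move; the robot and the scene stay as the last step left them, time stands still between calls to the robot, and variables do not carry over. Pictures are saved under pics/ and viewed, at most 10 in all, crops included, and the job is handed in when it is done.

Besides the shell and the picture viewer there is one more tool, called after "Request:" as name([rows], argument=value, ...), one row to a line, values as JSON. jog_arm: Moves the arm, as the interface text tells. Its arguments: {"type":"object","properties":{"gripper":{"type":"array"},"slide":{"type":"array"},"turn":{"type":"array"}},"required":["gripper","slide","turn"]}

```bash
mkdir -p pics; ls; python3 - <<'E'
from plant import arm, optics
import cv2,numpy as np
np.set_printoptions(precision=5,suppress=True)
s=arm.state();print(s)
for n in("scene","top","wrist"):
    c=optics.get_calibration(n);print(n,c)
    cv2.imwrite(f"pics/{n}0.png",cv2.cvtColor(optics.grab_frame(n),cv2.COLOR_RGB2BGR))
E
```

```text
pics
{'t': 0.0, 'joint_pos': array([ 1.06489,  0.22126,  1.5276 ,  0.00002,  1.39468, -0.12611]), 'joint_vel': array([-0.00017, -0.00031,  0.00035,  0.00097, -0.00055,  0.00016]), 'joint_efforts': array([ -0.00083, -49.46072, -38.73818,   0.06981,   0.05705,  -0.00015]), 'tcp_pos': array([0.23139, 0.57988, 0.19562]), 'ee_rot': array([ 0.18876,  0.98202, -0.00092, -0.00031]), 'wrist_force': array([0.61503, 0.47254, 0.1836 ]), 'moment': array([-0.00765, -0.01069, -0.0063 ]), 'gripper_force': 0.0, 'finger_gap': 1.0043817856463626}
scene {'vfov': 44.13073101452929, 'cx': 259.402212687238, 'cy': 196.86662859699013, 'extrinsics': array([[ 0.68019,  0.35811, -0.6396 , -0.05817],
       [-0.7329 ,  0.34893, -0.58404, -0.35099],
       [ 0.01402,  0.86603,  0.4998 ,  0.49146],
       [ 0.     ,  0.     ,  0.     ,  1.     ]])}
top {'vfov': 49.665475181405135, 'cx': 259.9614351910729, 'cy': 200.64268452422382, 'extrinsics': array([[-0.0247 ,  0.98253, -0.18443,  0.36567],
       [-0.99969, -0.02508,  0.00023,  0.1856 ],
       [-0.0044 ,  0.18438,  0.98285,  0.88807],
       [ 0.     ,  0.     ,  0.     ,  1.     ]])}
wrist {'vfov': 69.93783553989404, 'cx': 256.1114258417699, 'cy': 192.95982761650504, 'mount': array([[-0.0009 ,  0.96947,  0.24519,  0.06617],
       [ 1.     ,  0.00053,  0.00157, -0.00031],
       [ 0.00139,  0.24519, -0.96947, -0.18752],
       [ 0.     ,  0.     ,  0.     ,  1.     ]])}
```

View pics/top0.png

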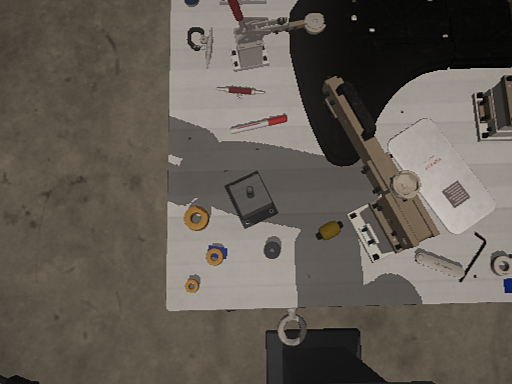

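View pics/scene0.png

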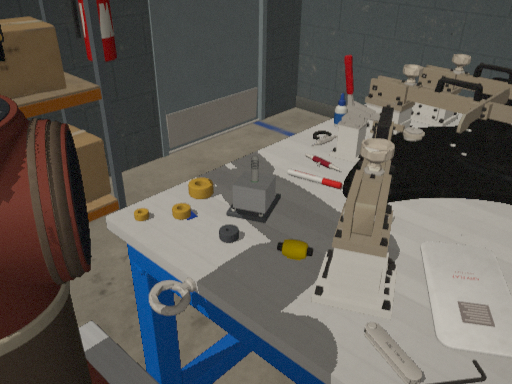

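The top view shows the stand at (250,198). Brass rings that could be confused: large (196,218), middle (215,256), small (192,286). The dark bushing is at (272,248), and the loose ring on the cart at (292,329) isn't on the table. By the description I choose the middle one at (215,256). It has something blue beside it, so I'll check in a close crop.

```bash
cat > h.py <<'E'
import numpy as np,cv2
from scipy.spatial.transform import Rotation as R
from scipy.optimize import least_squares
from plant import arm,optics
np.set_printoptions(precision=4,suppress=True)
def save(n,im): cv2.imwrite(f"pics/{n}.png",cv2.cvtColor(im,cv2.COLOR_RGB2BGR))
def cam(n,s=None):
    c=optics.get_calibration(n); f=192/np.tan(np.radians(c["vfov"]/2))
    if n=="wrist":
        T=np.eye(4);T[:3,:3]=R.from_quat(s["ee_rot"]).as_matrix();T[:3,3]=s["tcp_pos"];E=T@c["mount"]
    else: E=c["extrinsics"]
    return f,c["cx"],c["cy"],E
def ray(C,uv):
    f,cx,cy,E=C; d=E[:3,:3]@np.array([(uv[0]-cx)/f,-(uv[1]-cy)/f,-1]); return E[:3,3],d/np.linalg.norm(d)
def at_z(C,uv,z):
    o,d=ray(C,uv); return o+d*(z-o[2])/d[2]
def proj(C,p):
    f,cx,cy,E=C; q=(np.atleast_2d(p)-E[:3,3])@E[:3,:3]; return np.c_[cx-f*q[:,0]/q[:,2],cy+f*q[:,1]/q[:,2]]
def tri(rs):
    A=0;b=0
    for o,d in rs: P=np.eye(3)-np.outer(d,d);A=A+P;b=b+P@o
    return np.linalg.solve(A,b)
E
python3 - <<'E'
from h import *
im={n:cv2.cvtColor(cv2.imread(f"pics/{n}0.png"),cv2.COLOR_BGR2RGB) for n in("top","scene")}
a=cv2.resize(im["top"][160:310,160:300],None,fx=4,fy=4,interpolation=2)[:600]
b=cv2.resize(im["scene"][140:260,110:220][:, :],None,fx=2.1,fy=5/1,interpolation=2)[:0]
save("crop1",a)
for n in im:
    hsv=cv2.cvtColor(im[n],cv2.COLOR_RGB2HSV)
    m=cv2.inRange(hsv,(12,120,60),(24,255,255)); k,l,st,ce=cv2.connectedComponentsWithStats(m)
    for i in range(1,k):
        if st[i,4]>40: print(n,st[i],ce[i], at_z(cam(n),ce[i],0.018 if n=='top' else .009))
C=cam("top");print("stand",at_z(C,(250,190),.112))
E
```

```text
top [184 206  25  25 385] [195.8961 217.9844] [0.495 0.322 0.018]
top [319 221  21  19 269] [329.4572 229.8885] [0.4626 0.0408 0.018 ]
top [206 249  17  16 171] [214.1871 256.4912] [0.4131 0.2836 0.018 ]
top [185 280  14  13 109] [191.4771 285.8165] [0.3544 0.3306 0.018 ]
scene [  3  34  40  32 249] [21.747  48.8876] [0.7794 1.8151 0.009 ]
scene [42 53 18 11 76] [50.7895 57.8158] [0.795  1.5833 0.009 ]
scene [ 24  59  37  23 183] [42.1967 70.5902] [0.6833 1.4242 0.009 ]
scene [12 73 13 13 45] [19.6889 79.6   ] [0.5753 1.3667 0.009 ]
scene [ 18  88  84  30 983] [ 60.3184 102.6714] [0.5566 1.0401 0.009 ]
scene [ 84 144  12  18  44] [ 87.9773 151.0909] [0.4322 0.6605 0.009 ]
scene [ 79 159  28  22 139] [ 90.777 169.223] [0.3862 0.5681 0.009 ]
scene [188 178  25  21 447] [200.4452 187.8904] [0.5005 0.3271 0.009 ]
scene [ 87 201  32  21 298] [102.6074 210.7617] [0.3096 0.3924 0.009 ]
scene [172 203  19  17 244] [180.873  210.9303] [0.4137 0.2844 0.009 ]
scene [134 209  15  12 152] [141.1118 214.2697] [0.3535 0.329  0.009 ]
stand [0.5325 0.204  0.112 ]
```

View pics/crop1.png

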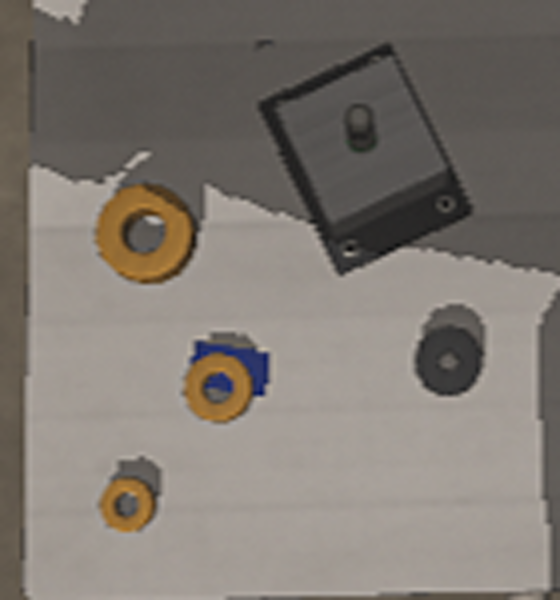

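The middle ring matches the dark bushing's outer size (17 px). It sits on a blue patch, and its height still needs measuring. I'll bring the wrist camera over and look from two places.

Request:
jog_arm([
  [2,-3,0],
  [4,-6,0],
  [6,-9,0],
  [8,-12,0],
  [10,-15,0],
  [12,-18,0],
  [13.5,-20,0],
  [14.5,-21.5,0],
  [15,-22,0],
  [15,-22,0],
  [15,-22,0],
  [15,-22,0],
  [15,-22,0],
], gripper=[8.7,8.7,8.7,8.7,8.7,8.7,8.7,8.7,8.7,8.7,8.7,8.7,8.7], turn=[0,0,0,0,0,0,0,0,0,0,0,0,0])

```text
t: 1.23
tcp_pos: [0.3809, 0.3614, 0.1966]
ee_rot: [0.188, 0.982, -0.0, -0.0]
wrist_force: [-0.1, -0.1, -0.8]
finger_gap: 1.003
gripper_force: 0.0
```

```bash
python3 - <<'E'
from h import *
import pickle
s=arm.state();im=optics.grab_frame("wrist");save("w1",im);pickle.dump((s,im),open("w1.pkl","wb"));print(s["tcp_pos"],s["joint_vel"])
E
```

```text
[0.3809 0.3614 0.1966] [ 0.0006 -0.0009  0.0016 -0.0027 -0.001  -0.0023]
```

Request:
jog_arm([
  [2,-2,0],
  [4,-4,0],
  [6,-6,0],
  [7.5,-7.5,0],
  [8.5,-8.5,0],
  [9,-9,0],
  [9,-9,0],
  [9,-9,0],
  [9,-9,0],
], gripper=[8.7,8.7,8.7,8.7,8.7,8.7,8.7,8.7,8.7], turn=[0,0,0,0,0,0,0,0,0])

```text
t: 2.03
tcp_pos: [0.4709, 0.2714, 0.1966]
ee_rot: [0.188, 0.982, 0.0, -0.0]
wrist_force: [0.4, 0.3, 1.0]
finger_gap: 0.996
gripper_force: 0.0
```

```bash
python3 - <<'E'
from h import *
import pickle
s=arm.state();im=optics.grab_frame("wrist");save("w2",im);pickle.dump((s,im),open("w2.pkl","wb"));print(s["t"],s["tcp_pos"],s["ee_rot"],s["joint_vel"])
a=cv2.imread("pics/w1.png");b=cv2.imread("pics/w2.png");cv2.imwrite("pics/w12.png",np.vstack([a[:300],b[:300]]))
E
```

```text
2.0333 [0.4709 0.2714 0.1966] [ 0.1883  0.9821  0.0001 -0.0003] [ 0.0026 -0.0037  0.0011 -0.0027 -0.0012 -0.0014]
```

View pics/w12.png

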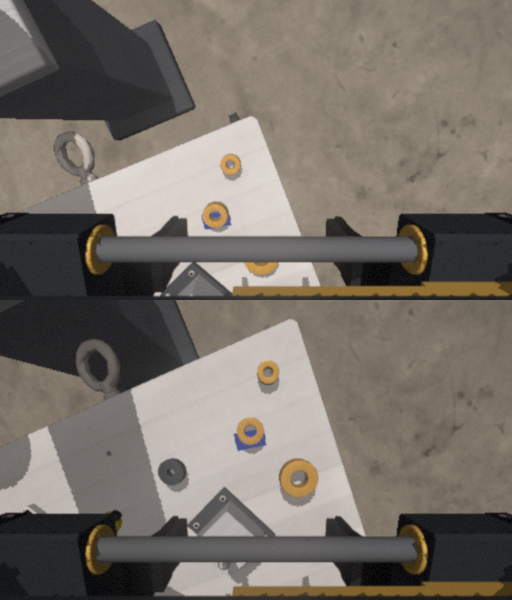

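The two wrist views show the middle brass ring at (215,215) in the first and (250,131) in the second. It lies on a blue patch. The large ring is at (299,178) and the dark bushing at (173,172) in the second, and the stand's pin is still hidden behind the gripper. One more view, from over the stand, before measuring.

Request:
jog_arm([
  [3,-2,1],
  [6,-4,2],
  [9,-6,3],
  [11.5,-7.5,3],
  [13,-8.5,3],
  [13.5,-9,3],
  [13.5,-9,3],
  [13.5,-9,3],
  [13.5,-9,3],
], gripper=[8.7,8.7,8.7,8.7,8.7,8.7,8.7,8.7,8.7], turn=[0,0,0,0,0,0,0,0,0])

```text
t: 2.83
tcp_pos: [0.6054, 0.1817, 0.2265]
ee_rot: [0.188, 0.982, 0.0, -0.0]
wrist_force: [0.1, -0.1, 0.3]
finger_gap: 0.996
gripper_force: 0.0
```

```bash
python3 - <<'E'
from h import *
import pickle
s=arm.state();im=optics.grab_frame("wrist");pickle.dump((s,im),open("w3.pkl","wb"));print(s["t"],s["tcp_pos"])
g=lambda a:cv2.resize(a,None,fx=3,fy=3,interpolation=2)
t=cv2.cvtColor(cv2.imread("pics/top0.png"),4)[160:240,215:290]; sc=cv2.cvtColor(cv2.imread("pics/scene0.png"),4)[140:230,210:300]
W=im[20:270,110:370]; o=np.zeros((520,790,3),np.uint8)
o[:500,:520]=cv2.resize(W,None,fx=2,fy=2,interpolation=2); o[:240,525:750]=g(t);o[245:515,520:790]=g(sc)
save("st",o)
hit=[]
obs=[]
for n,(f) in {"top":"top0","scene":"scene0","w1":0,"w2":0,"w3":0}.items():
    if f: C=cam(n);I=cv2.cvtColor(cv2.imread(f"pics/{f}.png"),4)
    else: q=pickle.load(open(n+".pkl","rb"));C=cam("wrist",q[0]);I=q[1]
    p=proj(C,[.413,.284,.01])[0]
    m=cv2.inRange(cv2.cvtColor(I,cv2.COLOR_RGB2HSV),(10,110,50),(26,255,255))
    m[:, :][np.hypot(*(np.mgrid[:384,:512][::-1]-p[:,None,None]))>22]=0
    ys,xs=np.nonzero(m)
    if len(xs)<60: print(n,"none",p);continue
    h=cv2.convexHull(np.c_[xs,ys].astype(np.float32)); M=cv2.moments(h); c=np.array([M["m10"],M["m01"]])/M["m00"]
    obs.append((n,C,c)); print(n,p,c,len(xs),M["m00"]**.5)
a=np.linspace(0,2*np.pi,60)
def cyl(x,y,z,r=.018,h=.018): return np.r_[np.c_[x+r*np.cos(a),y+r*np.sin(a),0*a+z],np.c_[x+r*np.cos(a),y+r*np.sin(a),0*a+z+h]]
def cen(C,p):
    M=cv2.moments(cv2.convexHull(proj(C,cyl(*p)).astype(np.float32)));return np.array([M["m10"],M["m01"]])/M["m00"]
for sel in (obs,obs[:2],obs[2:]):
    r=least_squares(lambda p:np.concatenate([cen(C,p)-c for _,C,c in sel]),[.413,.284,0],x_scale=.01,diff_step=1e-3);print(r.x,r.fun)
E
```

```text
2.8333 [0.6054 0.1817 0.2265]
top [214.4266 256.7415] [214.1375 256.373 ] 176 14.352700094407323
scene [180.7165 210.7014] [184.6659 205.9351] 290 21.02379604162864
w1 [214.8391 213.3209] [214.9448 214.5102] 386 21.20141504711419
w2 [249.4413 129.6131] [249.8903 130.6416] 395 22.327113561766108
w3 [275.2415   3.7054] [275.9433   8.0944] 323 20.149441679609886
[0.4169 0.2834 0.0032] [ 0.3383 -1.5786 -2.2778  3.2477  0.237   2.0546  0.0523  2.0137  0.1601
 -2.5321]
[0.4164 0.2807 0.0116] [ 1.204  -1.609  -1.8563  0.0994]
[ 0.4159  0.2834 -0.0054] [ 0.7888 -0.5007 -0.116   1.0743 -0.5958 -0.6194]
```

View pics/st.png

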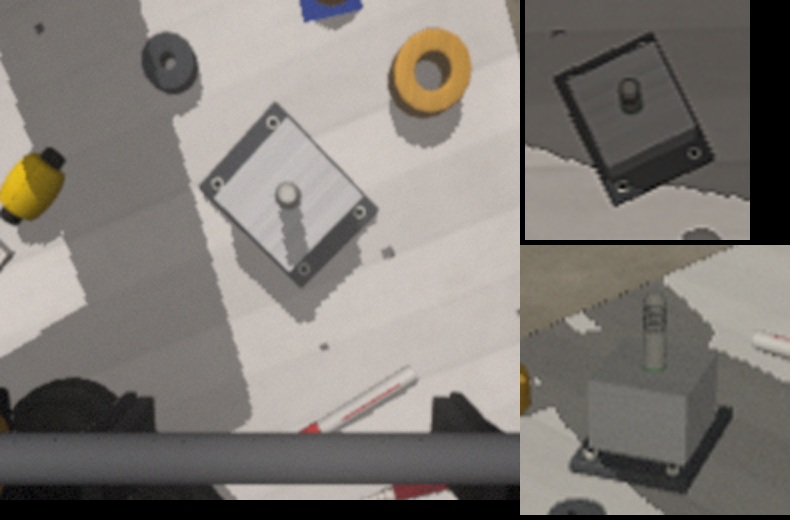

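The wrist view puts the pin top at crop (288,192), which is frame (254,116). The top view gives (249.7,187.5) and the scene view (254.7,157). The pin stands upright in the light block. My scene and w3 bushing fits were contaminated by a neighbouring ring and by image-edge truncation, so I'll redo them cleanly.

```bash
python3 - <<'E'
from h import *
import pickle
q1,q2,q3=[pickle.load(open(f"w{i}.pkl","rb")) for i in(1,2,3)]
L={"top":(cam("top"),cv2.cvtColor(cv2.imread("pics/top0.png"),4)),"scene":(cam("scene"),cv2.cvtColor(cv2.imread("pics/scene0.png"),4)),"w1":(cam("wrist",q1[0]),q1[1]),"w2":(cam("wrist",q2[0]),q2[1])}
obs=[]
for n,(C,I) in L.items():
    m=cv2.inRange(cv2.cvtColor(I,cv2.COLOR_RGB2HSV),(10,110,50),(26,255,255))
    k,l,st,ce=cv2.connectedComponentsWithStats(m); p=proj(C,[.413,.284,.01])[0]
    i=min([i for i in range(1,k) if st[i,4]>80],key=lambda i:np.hypot(*(ce[i]-p)))
    ys,xs=np.nonzero(l==i);h=cv2.convexHull(np.c_[xs,ys].astype(np.float32));M=cv2.moments(h)
    obs.append((C,np.array([M["m10"],M["m01"]])/M["m00"]));print(n,obs[-1][1],st[i])
a=np.linspace(0,2*np.pi,60)
def cen(C,p,r=.018,h=.018):
    x,y,z=p;P=np.r_[np.c_[x+r*np.cos(a),y+r*np.sin(a),0*a+z],np.c_[x+r*np.cos(a),y+r*np.sin(a),0*a+z+h]]
    M=cv2.moments(cv2.convexHull(proj(C,P).astype(np.float32)));return np.array([M["m10"],M["m01"]])/M["m00"]
for sel in (obs,obs[:2],obs[2:],[obs[0],obs[3]]):
    r=least_squares(lambda p:np.concatenate([cen(C,p)-c for C,c in sel]),[.413,.284,0],x_scale=.01,diff_step=1e-3);print(r.x,r.fun)
C3=cam("wrist",q3[0]);Cs=L["scene"][0];Ct=L["top"][0]
pin=[(C3,(254,116)),(Cs,(254.7,157)),(Ct,(249.7,187.5))]
print("pin top",tri([ray(*x) for x in pin]))
for C,u in pin: print(at_z(C,u,.112))
print("pin base", at_z(Ct,(250.5,197),.06),at_z(Cs,(254.7,182),.06))
for u in((277,117),(208,187),(372,207),(300,278)): print("corner",at_z(C3,(110+u[0]/2,20+u[1]/2),.06))
E
```

```text
top [214.1375 256.373 ] [206 248  17  17 176]
scene [180.9032 210.9291] [172 203  19  17 249]
w1 [214.9448 214.5102] [203 202  25  26 386]
w2 [249.8903 130.6416] [238 118  25  26 395]
[0.4143 0.2841 0.0006] [ 0.1549 -0.2547  0.2921 -0.2282  0.203  -0.3023 -0.1645 -0.149 ]
[0.4138 0.2845 0.0001] [ 0.0057 -0.0076 -0.0087  0.0005]
[0.4144 0.2841 0.0019] [ 0.1327  0.0545 -0.1206 -0.0495]
[0.4143 0.2843 0.0004] [ 0.0757 -0.271  -0.015  -0.1714]
pin top [0.5366 0.2054 0.1089]
[0.5355 0.2063 0.112 ]
[0.5309 0.2005 0.112 ]
[0.5374 0.2044 0.112 ]
pin base [0.5291 0.2045 0.06  ] [0.5297 0.1987 0.06  ]
corner [0.4913 0.2164 0.06  ]
corner [0.5129 0.1614 0.06  ]
corner [0.5619 0.2518 0.06  ]
corner [0.5866 0.1937 0.06  ]
```

The bushing is at (0.414, 0.284) with its underside at z≈0, so the blue patch is flat. The pin is near (0.536, 0.206) and I'll refine it later. Now I'll move above the bushing and stop 4 cm up to check.

Request:
jog_arm([
  [-3,1.6,0],
  [-6,3.2,0],
  [-9,4.8,0],
  [-12,6.4,0],
  [-15,8,-1],
  [-17,9.2,-4],
  [-18.5,10,-7],
  [-19.1,10.25,-10],
  [-19.1,10.25,-13],
  [-19.1,10.25,-15.5],
  [-19.1,10.25,-17.5],
  [-19.1,10.25,-18],
  [-19.1,10.25,-18],
  [-19.1,10.25,-18],
], gripper=[8.7,7,6,6,6,6,6,6,6,6,6,6,6,6], turn=[0,0,0,0,0,0,0,0,0,0,0,0,0,0])

```text
t: 4.05
tcp_pos: [0.4158, 0.2835, 0.0477]
ee_rot: [0.188, 0.982, 0.0, 0.0]
wrist_force: [-0.1, 0.6, 0.1]
finger_gap: 0.69
gripper_force: 0.0
```

Request:
jog_arm([
  [0,0,-1],
  [0,0,-2],
  [0,0,-3],
  [0,0,-3.7],
  [0,0,-4.2],
  [0,0,-4.2],
  [0,0,-4.2],
  [0,0,-4.2],
  [0,0,-4.2],
  [0,0,-4.2],
  [0,0,-4.2],
  [0,0,-4.2],
  [0,0,-4.2],
  [0,0,-4.2],
  [0,0,-4.2],
], gripper=[6,6,6,6,6,6,6,3.3,3.3,3.3,3.3,3.3,3.3,3.3,3.3], turn=[0,0,0,0,0,0,0,0,0,0,0,0,0,0,0])

```text
t: 5.3
tcp_pos: [0.4157, 0.283, 0.0048]
ee_rot: [0.189, 0.982, 0.0, 0.0]
wrist_force: [-0.1, -0.9, -0.2]
finger_gap: 0.386
gripper_force: 0.0
```

Request:
jog_arm([
  [0,0,0],
  [0,0,0],
  [0,0,0],
], gripper=[3.3,3.3,3.3], turn=[0,0,0])

```text
t: 5.55
tcp_pos: [0.4157, 0.2829, 0.0047]
ee_rot: [0.189, 0.982, -0.0, -0.0]
wrist_force: [0.2, 1.3, -0.1]
finger_gap: 0.381
gripper_force: 0.0
```

```bash
python3 - <<'E'
from h import *
import pickle
s=arm.state();print(s)
w=optics.grab_frame("wrist");sc=optics.grab_frame("scene");t=optics.grab_frame("top")
o=np.zeros((600,790,3),np.uint8)
o[:600,:390]=cv2.resize(w[150:350,190:320],None,fx=3,fy=3,interpolation=2)
g=lambda a:cv2.resize(a,(390,290),interpolation=2)
o[:290,400:]=g(sc[130:250,100:260]);o[300:590,400:]=g(t[180:300,150:310]);save("g1",o)
# ring sizes
q2=pickle.load(open("w2.pkl","rb"));C=cam("wrist",q2[0])
m=cv2.inRange(cv2.cvtColor(q2[1],cv2.COLOR_RGB2HSV),(10,110,50),(26,255,255));k,l,st,ce=cv2.connectedComponentsWithStats(m)
for i in range(1,k):
    if st[i,4]>80 and st[i,1]<200: print(st[i], np.linalg.norm(at_z(C,(st[i,0]-.5,ce[i,1]),.018)-at_z(C,(st[i,0]+st[i,2]-.5,ce[i,1]),.018)))
E
```

```text
{'t': 5.55, 'joint_pos': array([ 0.4407,  0.1642,  1.9866, -0.    ,  0.9909, -0.7503]), 'joint_vel': array([ 0.0009,  0.0003,  0.0008,  0.    , -0.0005,  0.0001]), 'joint_efforts': array([ -0.0001, -39.3622, -31.3687,   0.0257,   0.0797,  -0.    ]), 'tcp_pos': array([0.4157, 0.2829, 0.0047]), 'ee_rot': array([ 0.1888,  0.982 , -0.    , -0.    ]), 'wrist_force': array([ 0.2412,  1.3   , -0.0783]), 'moment': array([ 0.0234,  0.0358, -0.0691]), 'gripper_force': 0.0, 'finger_gap': 0.38052508395522383}
[258  61  21  23 295] 0.026001745964727527
[238 118  25  26 395] 0.03253314243923351
[280 159  38  38 922] 0.05153958304890677
```

View pics/g1.png

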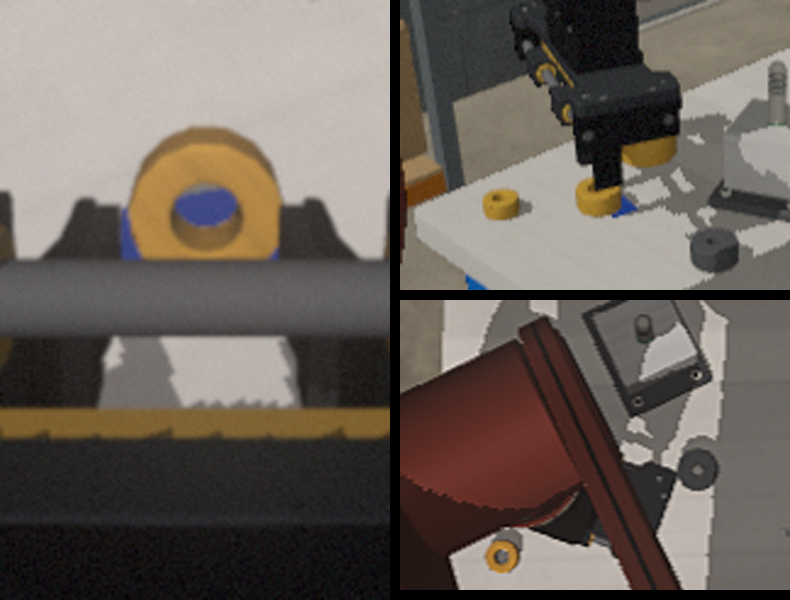

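The wrist crop shows the ring between the finger pads, with a small gap on each side, and the scene crop shows the finger beside it. It hasn't been touched (grip force 0). The ring may be a little narrower than 36 mm, so I'll check the ring's fit and size in this view.

```bash
python3 - <<'E'
from h import *
import pickle
s=arm.state();w=optics.grab_frame("wrist");C=cam("wrist",s)
m=cv2.inRange(cv2.cvtColor(w,cv2.COLOR_RGB2HSV),(10,110,50),(26,255,255));m[238:]=0
k,l,st,ce=cv2.connectedComponentsWithStats(m)
i=1+np.argmax(st[1:,4]);print(st[i])
a=np.linspace(0,2*np.pi,90)
for r in(.0165,.018):
  for z in (0,.018):
    P=proj(C,np.c_[.4143+r*np.cos(a),.2842+r*np.sin(a),0*a+z]);print(r,z,P.min(0),P.max(0))
q2=pickle.load(open("w2.pkl","rb"));C=cam("wrist",q2[0]);I=q2[1]
print(I[131,234:266].tolist())
p=proj(C,[[.4143-.018*.371,.2842-.018*.929,.018],[.4143+.018*.371,.2842+.018*.929,.018]]);print(p)
y=172;print(I[172,155:192,0].tolist())
E
```

```text
[ 233  193   51   44 1553]
0.0165 0 [235.4357 191.9707] [280.2527 234.5903]
0.0165 0.018 [233.4435 198.5821] [282.4959 244.8583]
0.018 0 [233.398  189.9503] [282.2908 236.4479]
0.018 0.018 [231.213  196.3796] [284.7266 246.8674]
[[201, 195, 191], [202, 194, 188], [191, 175, 162], [184, 154, 111], [188, 144, 85], [185, 142, 82], [185, 143, 82], [184, 142, 81], [187, 146, 85], [164, 126, 80], [122, 104, 99], [104, 102, 124], [106, 107, 133], [102, 103, 135], [89, 93, 134], [80, 88, 134], [78, 86, 137], [76, 88, 137], [78, 86, 139], [75, 82, 136], [75, 82, 139], [80, 85, 136], [123, 107, 119], [172, 132, 87], [182, 141, 80], [185, 142, 81], [187, 145, 84], [183, 139, 78], [181, 140, 82], [173, 145, 110], [181, 169, 157], [198, 191, 185]]
[[235.9707 130.6298]
 [263.6437 130.6378]]
[197, 194, 163, 105, 77, 75, 77, 77, 78, 80, 76, 70, 60, 56, 59, 78, 107, 125, 124, 107, 88, 85, 83, 81, 84, 84, 85, 82, 71, 60, 73, 103, 163, 194, 198, 197, 196]
```

Request:
jog_arm([
  [0,0,0],
  [0,0,0],
  [0,0,0],
  [0,0,0],
  [0,0,0],
  [0,0,0],
], gripper=[2.5,2.5,2.5,2.5,2.5,2.5], turn=[0,0,0,0,0,0])

```text
t: 6.25
tcp_pos: [0.4157, 0.2829, 0.0047]
ee_rot: [0.189, 0.982, -0.0, -0.0]
wrist_force: [0.0, 0.5, 0.4]
finger_gap: 0.288
gripper_force: 0.0
```

```bash
python3 - <<'E'
from h import *
s=arm.state();w=optics.grab_frame("wrist");sc=optics.grab_frame("scene")
o=np.zeros((600,790,3),np.uint8)
o[:600,:390]=cv2.resize(w[150:350,190:320],None,fx=3,fy=3,interpolation=2)
o[:400,395:]=cv2.resize(sc[170:240,140:209],(395,400),interpolation=2);save("g2",o)
C=cam("wrist",s);print(proj(C,np.r_[[s["tcp_pos"]],[s["tcp_pos"]+[0,0,.019]],[s["tcp_pos"]+[.0125*.371,.0125*.929,0]],[s["tcp_pos"]-[.0125*.371,.0125*.929,0]]]))
E
```

```text
[[256.9875 218.1498]
 [257.0357 227.8529]
 [274.324  218.1451]
 [239.6544 218.1545]]
```

View pics/g2.png

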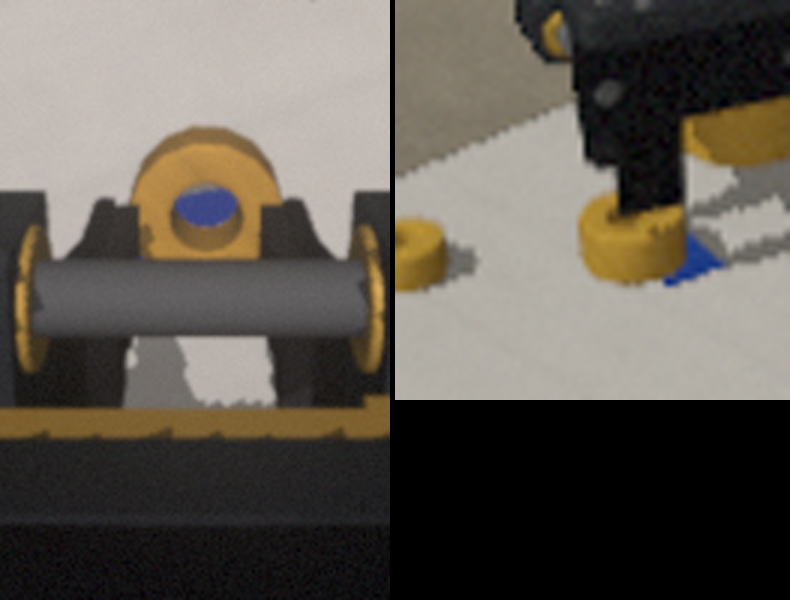

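The scene crop shows the fingers standing over the ring's top face, with their shadow on it, rather than beside it. In the wrist crop they overlap the ring at row 218. So the finger ends are about 15–30 mm higher than the reported TCP suggests. I'll quantify that.

```bash
python3 - <<'E'
from h import *
print([x for x in dir(arm) if x[0]!='_'],arm.hold_point_z)
s=arm.state();C=cam("wrist",s);T=R.from_quat(s["ee_rot"]).as_matrix()
# pad near edge (tool x=+9.5mm), inner face at +-12.5 mm, tip height h above reported TCP
for h in(0,.005,.01,.015,.02,.025,.03):
    print(h,proj(C,[s["tcp_pos"]+T@np.array([.0095,y,-h]) for y in(-.0125,.0125)]).ravel())
# scene: where would tip project
Cs=cam("scene");print(proj(Cs,[s["tcp_pos"]+[0,0,z] for z in(0,.013,.03)]))
E
```

```text
['PlanningError', 'hold_point_z', 'state'] 0.0187
0 [239.4525 205.5378 274.5228 205.5218]
0.005 [239.0195 207.6205 274.9805 207.6045]
0.01 [238.5638 209.8118 275.462  209.7959]
0.015 [238.0837 212.1204 275.9693 212.1045]
0.02 [237.5773 214.5558 276.5045 214.5401]
0.025 [237.0422 217.129  277.07   217.1134]
0.03 [236.476  219.8519 277.6683 219.8364]
[[182.3474 212.6898]
 [181.8921 206.9434]
 [181.287  199.304 ]]
```

The finger ends sit roughly 20–27 mm behind the reported TCP, and three independent cues agree. I'll open, go down in steps by that much, and feel for the ring.

Request:
jog_arm([
  [0,0,0],
  [0,0,0],
  [0,0,0],
  [-0.1,0.1,0],
  [-0.1,0.1,0],
  [-0.1,0.1,0],
  [-0.1,0.1,-0.4],
  [-0.1,0.1,-0.8],
  [-0.1,0.1,-1.2],
  [-0.1,0.1,-1.6],
  [-0.1,0.1,-1.6],
  [-0.1,0.1,-1.6],
  [-0.1,0.1,-1.6],
], gripper=[6,6,6,6,6,6,6,6,6,6,6,6,6], turn=[0,0,0,0,0,0,0,0,0,0,0,0,0])

```text
t: 7.43
tcp_pos: [0.4147, 0.2839, -0.0113]
ee_rot: [0.189, 0.982, -0.0, -0.0]
wrist_force: [0.2, -0.1, 0.1]
finger_gap: 0.69
gripper_force: 0.0
```

Request:
jog_arm([
  [0,0,0],
  [0,0,0],
  [0,0,0],
  [0,0,0],
  [0,0,0],
  [0,0,0],
  [0,0,0],
  [0,0,0],
  [0,0,0],
  [0,0,0],
], gripper=[3,3,3,3,3,3,3,3,3,3], turn=[0,0,0,0,0,0,0,0,0,0])

```text
t: 8.27
tcp_pos: [0.4148, 0.2841, -0.0111]
ee_rot: [0.189, 0.982, 0.0, 0.0]
wrist_force: [0.4, 0.5, 2.5]
finger_gap: 0.385
gripper_force: 30.0
```

The fingers touch the ring now, but only near its top rim. I'll reopen, lower a bit more, and regrip with a better hold.

Request:
jog_arm([
  [0,0,0],
  [0,0,0],
  [0,0,0],
  [0,0,-0.2],
  [0,0,-0.4],
  [0,0,-0.6],
  [0,0,-0.8],
  [0,0,-0.8],
  [0,0,-0.8],
  [0,0,-0.8],
], gripper=[5,5,5,5,5,5,5,5,5,5], turn=[0,0,0,0,0,0,0,0,0,0])

```text
t: 9.1
tcp_pos: [0.4147, 0.284, -0.0193]
ee_rot: [0.189, 0.982, -0.0, -0.0]
wrist_force: [-0.0, 1.0, -0.3]
finger_gap: 0.569
gripper_force: 0.0
```

Request:
jog_arm([
  [0,0,0],
  [0,0,0],
  [0,0,0],
  [0,0,0],
  [0,0,0],
  [0,0,0],
  [0,0,0],
  [0,0,0],
], gripper=[3,3,3,3,3,3,3,3], turn=[0,0,0,0,0,0,0,0])

```text
t: 9.77
tcp_pos: [0.4148, 0.284, -0.0192]
ee_rot: [0.189, 0.982, 0.0, 0.0]
wrist_force: [0.1, -0.4, 1.4]
finger_gap: 0.394
gripper_force: 30.0
```

```bash
python3 - <<'E'
from h import *
import pickle
s=arm.state();print(s["t"],s["tcp_pos"],s["moment"]);w=optics.grab_frame("wrist");sc=optics.grab_frame("scene");pickle.dump((s,w),open("w4.pkl","wb"))
o=np.zeros((600,790,3),np.uint8)
o[:600,:390]=cv2.resize(w[150:350,190:320],None,fx=3,fy=3,interpolation=2)
o[:400,395:]=cv2.resize(sc[170:240,140:209],(395,400),interpolation=2);save("g3",o)
E
```

```text
9.7667 [ 0.4148  0.284  -0.0192] [ 0.0109 -0.0039 -0.0029]
```

View pics/g3.png

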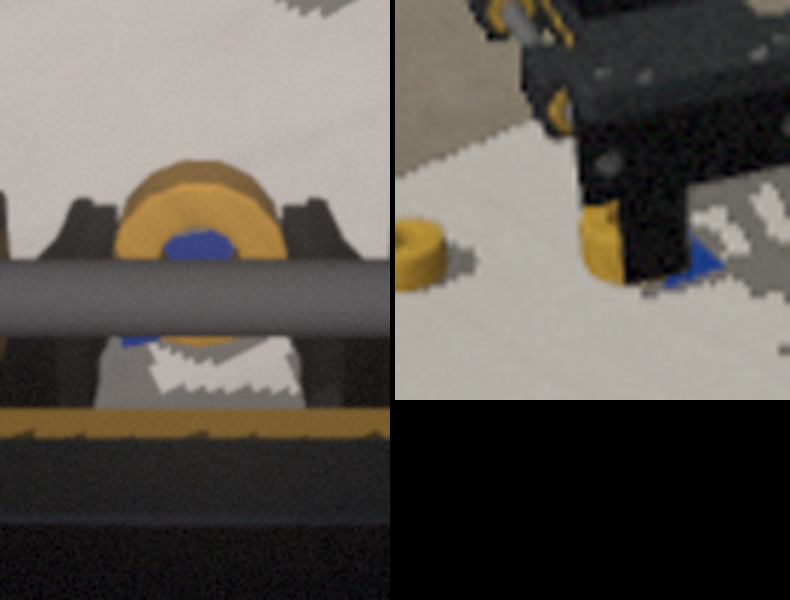

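The fingers now reach almost to the worktop, either side of the ring, and the grip is firm. So the finger ends are about 22 mm above the reported TCP. I'll lift it and look at the pin from two new wrist positions.

Request:
jog_arm([
  [0,0,1],
  [0,0,3],
  [0,0,6],
  [0,0,9],
  [0,0,12],
  [0,0,15],
  [1,-0.5,17],
  [3,-1.5,19],
  [6,-3,20],
  [9,-5,20],
  [12,-7,20],
  [15,-8.5,20],
  [17,-9.5,20],
  [18,-10,20],
  [18.5,-10.4,20],
  [18.5,-10.4,20],
  [18.5,-10.4,20],
  [18.5,-10.4,20],
], gripper=[3,3,3,3,3,3,3,3,3,3,3,3,3,3,3,3,3,3], turn=[0,0,0,0,0,0,0,0,0,0,0,0,0,0,0,0,0,0])

```text
t: 11.37
tcp_pos: [0.5985, 0.1808, 0.1808]
ee_rot: [0.188, 0.982, 0.0, -0.0]
wrist_force: [0.0, 0.1, -1.6]
finger_gap: 0.399
gripper_force: 30.0
```

```bash
python3 - <<'E'
from h import *
import pickle
s=arm.state();im=optics.grab_frame("wrist");pickle.dump((s,im),open("w5.pkl","wb"));print(s["t"],s["tcp_pos"],s["finger_gap"],s["gripper_force"])
E
```

```text
11.3667 [0.5985 0.1808 0.1808] 0.3985745789800684 29.99964388087392
```

Request:
jog_arm([
  [0,2,0],
  [0,4,0],
  [0,6,0],
  [0,7,0],
  [0,7,0],
  [0,7,0],
  [0,7,0],
], gripper=[3,3,3,3,3,3,3], turn=[0,0,0,0,0,0,0])

```text
t: 12.0
tcp_pos: [0.5995, 0.2493, 0.1807]
ee_rot: [0.189, 0.982, -0.0, -0.0]
wrist_force: [0.3, 0.3, -1.2]
finger_gap: 0.394
gripper_force: 30.0
```

```bash
python3 - <<'E'
from h import *
import pickle
s=arm.state();im=optics.grab_frame("wrist");pickle.dump((s,im),open("w6.pkl","wb"));print(s["t"],s["tcp_pos"],s["finger_gap"])
o=np.zeros((600,800,3),np.uint8)
for i,n in enumerate(("w3","w5","w6")):
    q,I=pickle.load(open(n+".pkl","rb"));c=proj(cam("wrist",q),[.536,.206,.11])[0].round().astype(int)
    x,y=c[0]-20,c[1]-20;x=max(x,0);y=max(y,0);print(n,"origin",x,y,"scale 6.5")
    o[:260,i*265:i*265+260]=cv2.resize(I[y:y+40,x:x+40],(260,260),interpolation=cv2.INTER_NEAREST)
T=cv2.cvtColor(cv2.imread("pics/top0.png"),4)[172:212,230:270];S=optics.grab_frame("scene")
o[270:590,0:320]=cv2.resize(T,(320,320),interpolation=0)
o[270:590,330:730]=cv2.resize(S[145:193,225:285],(400,320),interpolation=0)
save("pin",o)
E
```

```text
12.0 [0.5995 0.2493 0.1807] 0.39421856025805463
w3 origin 234 97 scale 6.5
w5 origin 237 102 scale 6.5
w6 origin 169 129 scale 6.5
```

View pics/pin.png

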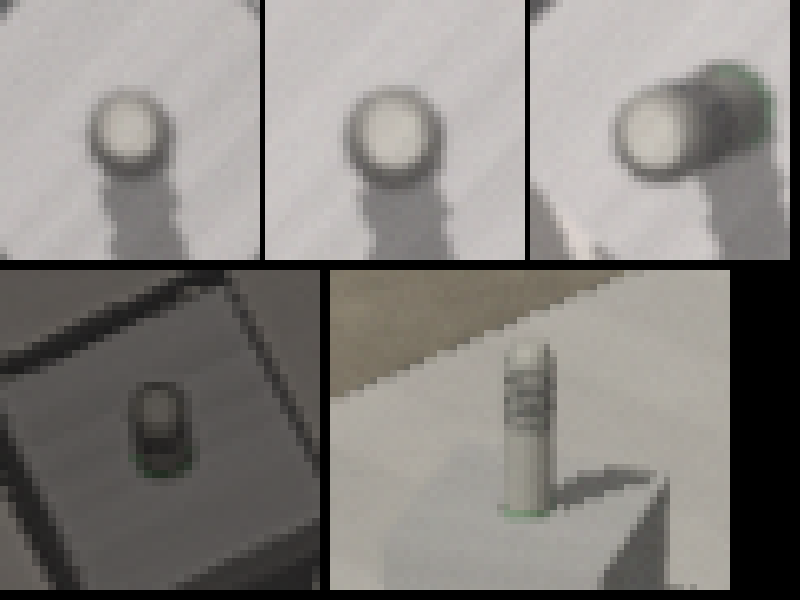

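The pin's top face is at (253.1,116.2) in w3, (256.5,121.5) in w5 and (188.2,148.8) in w6. In the top view it is at about (249.3,188.5).

```bash
python3 - <<'E'
from h import *
import pickle
v=[(n,u) for n,u in(("w3",(253.1,116.2)),("w5",(256.5,121.5)),("w6",(188.2,148.8)))]
Cs=[cam("wrist",pickle.load(open(n+".pkl","rb"))[0]) for n,_ in v]
print(tri([ray(C,u) for C,(n,u) in zip(Cs,v)]))
for C,(n,u) in zip(Cs,v): print(n,at_z(C,u,.112))
print("top",at_z(cam("top"),(230+157/8-.5,172+(408-270)/8-.5),.112),"base",at_z(cam("top"),(230+162/8-.5,172+(448-270)/8-.5),.06))
print("scene",at_z(cam("scene"),(225+(528-330)/6.67-.5,145+(345-270)/6.67-.5),.112),"base",at_z(cam("scene"),(225+(526-330)/6.67-.5,145+(503-270)/6.67-.5),.06))
print("w6 base",at_z(Cs[2],(169+(738-530)/6.5-.5,129+105/6.5-.5),.06))
E
```

```text
[0.5353 0.2055 0.1085]
w3 [0.5354 0.2053 0.112 ]
w5 [0.5352 0.2057 0.112 ]
w6 [0.5354 0.2064 0.112 ]
top [0.535  0.2056 0.112 ] base [0.5359 0.2059 0.06  ]
scene [0.5343 0.205  0.112 ] base [0.5362 0.2071 0.06  ]
w6 base [0.5359 0.2074 0.06  ]
```

The pin is at (0.5354, 0.2058), with all views within about 1 mm. I'll move the held ring over it.

Request:
jog_arm([
  [-1.5,-1,0],
  [-3,-2,0],
  [-4.5,-3,0],
  [-5.5,-3.8,0],
  [-6.2,-4.3,0],
  [-6.4,-4.4,-1],
  [-6.4,-4.4,-3],
  [-6.4,-4.4,-5],
  [-6.4,-4.4,-6.5],
  [-6.4,-4.4,-7],
  [-6.4,-4.4,-7],
  [-6.4,-4.4,-7],
], gripper=[3,3,3,3,3,3,3,3,3,3,3,3], turn=[0,0,0,0,0,0,0,0,0,0,0,0])

```text
t: 13.1
tcp_pos: [0.536, 0.206, 0.1107]
ee_rot: [0.189, 0.982, -0.0, -0.0]
wrist_force: [-0.2, 0.5, -0.7]
finger_gap: 0.399
gripper_force: 30.0
```

Request:
jog_arm([
  [0,0,0],
  [0,0,0],
  [0,0,0],
], gripper=[3,3,3], turn=[0,0,0])

```text
t: 13.35
tcp_pos: [0.5366, 0.2062, 0.1119]
ee_rot: [0.189, 0.982, 0.0, 0.001]
wrist_force: [-0.6, 0.6, -1.2]
finger_gap: 0.395
gripper_force: 30.0
```

```bash
python3 - <<'E'
from h import *
import pickle
s=arm.state();w=optics.grab_frame("wrist");pickle.dump((s,w),open("w7.pkl","wb"));print(s["tcp_pos"])
# ring pose in hand: fit visible upper (robot side) silhouette of ring against w4 grasp frame
for n in("w4","w7"):
    q,I=pickle.load(open(n+".pkl","rb"))
    m=cv2.inRange(cv2.cvtColor(I,cv2.COLOR_RGB2HSV),(8,100,30),(28,255,255));m[236:]=0;m[:190]=0;m[:,:215]=0;m[:,300:]=0
    ys,xs=np.nonzero(m);print(n,xs.min(),xs.max(),ys.min(),len(xs),xs.mean(),ys.mean())
E
```

```text
[0.5366 0.2062 0.1119]
w4 227 285 204 1245 256.00883534136545 220.3413654618474
w7 227 285 204 1261 255.98810467882632 220.40444091990483
```

The ring hasn't slipped in the grip. Going down over the pin, first stage.

Request:
jog_arm([
  [-0.07,-0.06,-0.4],
  [-0.07,-0.06,-0.9],
  [-0.07,-0.06,-1.4],
  [-0.07,-0.06,-1.8],
  [-0.07,-0.06,-2.1],
  [-0.07,-0.06,-2.4],
  [-0.07,-0.06,-2.7],
  [-0.07,-0.06,-3],
  [-0.07,-0.06,-3],
  [-0.07,-0.06,-3],
], gripper=[3,3,3,3,3,3,3,3,3,3], turn=[0,0,0,0,0,0,0,0,0,0])

```text
t: 14.23
tcp_pos: [0.5349, 0.2053, 0.0805]
ee_rot: [0.189, 0.982, -0.0, -0.0]
wrist_force: [-0.5, -0.2, -1.2]
finger_gap: 0.396
gripper_force: 30.0
```

There is no resistance with the ring's underside 12 mm below the pin top, so it is over the pin. I'll continue to just above the block.

Request:
jog_arm([
  [0,0,-0.5],
  [0,0,-1],
  [0,0,-1.5],
  [0,0,-2],
  [0,0,-2.5],
  [0,0,-3],
  [0,0,-3.3],
  [0,0,-3.5],
  [0,0,-3.6],
  [0,0,-3.6],
  [0,0,-3.6],
], gripper=[3,3,3,3,3,3,3,3,3,3,3], turn=[0,0,0,0,0,0,0,0,0,0,0])

```text
t: 15.15
tcp_pos: [0.535, 0.2054, 0.0448]
ee_rot: [0.189, 0.982, -0.0, -0.0]
wrist_force: [-0.5, 1.1, -1.3]
finger_gap: 0.393
gripper_force: 30.0
```

Request:
jog_arm([
  [0,0,-0.1],
  [0,0,-0.2],
  [0,0,-0.25],
  [0,0,-0.25],
], gripper=[3,3,3,3], turn=[0,0,0,0])

```text
t: 15.48
tcp_pos: [0.5349, 0.2054, 0.0421]
ee_rot: [0.189, 0.982, -0.0, -0.0]
wrist_force: [-0.7, -0.4, -0.9]
finger_gap: 0.396
gripper_force: 30.0
```

Request:
jog_arm([
  [0,0,-0.05],
  [0,0,-0.1],
  [0,0,-0.1],
  [0,0,-0.1],
  [0,0,-0.1],
  [0,0,-0.1],
  [0,0,-0.1],
  [0,0,-0.1],
  [0,0,-0.1],
  [0,0,-0.1],
  [0,0,-0.1],
  [0,0,-0.1],
  [0,0,-0.1],
], gripper=[3,3,3,3.6,4,4.5,5,5.5,6,6,6,6,6], turn=[0,0,0,0,0,0,0,0,0,0,0,0,0])

```text
t: 16.57
tcp_pos: [0.535, 0.2054, 0.0412]
ee_rot: [0.189, 0.982, 0.0, 0.0]
wrist_force: [0.5, -0.4, -0.6]
finger_gap: 0.689
gripper_force: 0.0
```

Request:
jog_arm([
  [0,0,0.4],
  [0,0,0.8],
  [0,0,1.2],
  [0,0,1.7],
  [0,0,2.2],
  [0.05,0.05,2.3],
  [0.05,0.05,2.3],
  [0.05,0.05,2.3],
], gripper=[6,6,6,6,6,6,6,6], turn=[0,0,0,0,0,0,0,0])

```text
t: 17.23
tcp_pos: [0.5356, 0.2059, 0.0644]
ee_rot: [0.189, 0.982, 0.0, 0.0]
wrist_force: [-0.9, -0.7, 0.3]
finger_gap: 0.687
gripper_force: 0.0
```

```bash
python3 - <<'E'
from h import *
import pickle
s=arm.state();print(s["t"],s["tcp_pos"])
w=optics.grab_frame("wrist");sc=optics.grab_frame("scene");pickle.dump((s,w,sc),open("w8.pkl","wb"))
o=np.zeros((600,800,3),np.uint8)
o[:600,:390]=cv2.resize(w[150:350,190:320],None,fx=3,fy=3,interpolation=2)
o[:590,400:]=cv2.resize(sc[125:225,215:283],(400,590),interpolation=2);save("p1",o)
Cs=cam("scene");print("block-front/ring bottom/top/pin",proj(Cs,[[.5355,.206,z] for z in(.06,.078,.09,.112)]))
E
```

```text
17.2333 [0.5356 0.2059 0.0644]
block-front/ring bottom/top/pin [[254.023  179.7396]
 [254.1011 171.4715]
 [254.154  165.8682]
 [254.2529 155.4004]]
```

View pics/p1.png

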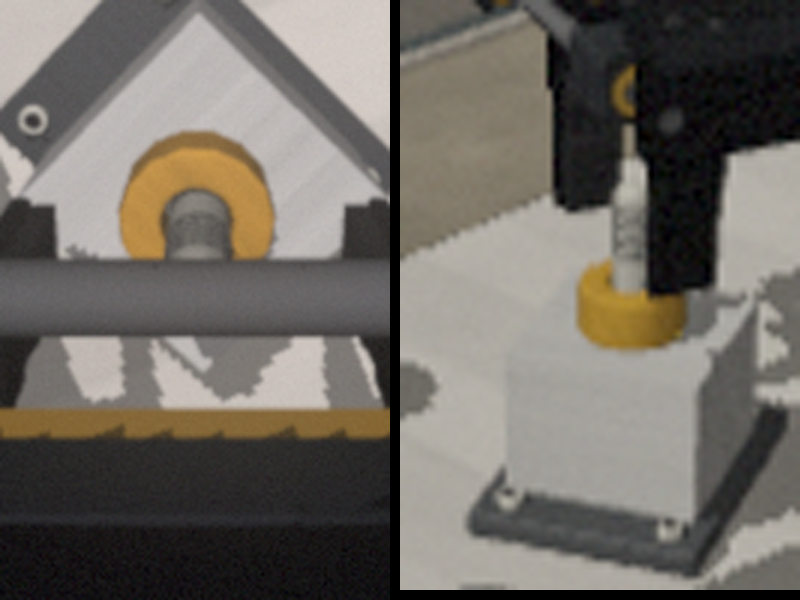

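The ring lies flat on the block around the pin (scene crop (630,305)), and the fingers stand open on both sides of the pin's knurled top. I'll compute the finger-end height and then close.

```bash
python3 - <<'E'
from h import *
Cs=cam("scene");s=arm.state();ty=np.array([.371,.929,0]);tx=np.array([-.929,.371,0])
for n,u in(("near",(262.6,174.2)),("far",(215+175/5.88,160.6))):
    for off in (.030,.036,.042):
        p=s["tcp_pos"]+(ty*off if n=="far" else -ty*off)
        r=[(abs(proj(Cs,[*p[:2],z])[0][1]-u[1]),z,proj(Cs,[*p[:2],z])[0]) for z in np.arange(.05,.13,.001)];m=min(r,key=lambda a:a[0]);print(n,off,m[1:],u)
E
```

```text
near 0.03 (np.float64(0.08600000000000003), array([260.8616, 174.394 ])) (262.6, 174.2)
near 0.036 (np.float64(0.08900000000000004), array([262.2819, 174.3135])) (262.6, 174.2)
near 0.042 (np.float64(0.09200000000000004), array([263.7223, 174.2319])) (262.6, 174.2)
far 0.03 (np.float64(0.08800000000000004), array([247.7064, 160.6495])) (244.76190476190476, 160.6)
far 0.036 (np.float64(0.08500000000000003), array([246.4612, 160.8157])) (244.76190476190476, 160.6)
far 0.042 (np.float64(0.08300000000000003), array([245.2319, 160.5251])) (244.76190476190476, 160.6)
```

The finger ends are at z≈0.087, 9 mm above the ring. Closing on the pin.

Request:
jog_arm([
  [0,0,0],
  [0,0,0],
  [0,0,0],
  [0,0,0],
  [0,0,0],
  [0,0,0],
  [0,0,0],
  [0,0,0],
  [0,0,0],
  [0,0,0],
  [0,0,0],
  [0,0,0],
  [0,0,0],
  [0,0,0],
  [0,0,0],
  [0,0,0],
], gripper=[5,4,3,2,1,1,1,1,1,1,1,1,1,1,1,1], turn=[0,0,0,0,0,0,0,0,0,0,0,0,0,0,0,0])

```text
t: 18.67
tcp_pos: [0.5355, 0.2059, 0.0642]
ee_rot: [0.189, 0.982, -0.0, -0.0]
wrist_force: [-0.2, 0.0, 0.6]
finger_gap: 0.147
gripper_force: 30.0
```

The pin is gripped. Drawing it up slowly by 31 mm, mid-window.

Request:
jog_arm([
  [0,0,0.1],
  [0,0,0.3],
  [0,0,0.6],
  [0,0,0.9],
  [0,0,1.2],
  [0,0,1.5],
  [0,0,1.8],
  [0,0,2.1],
  [0,0,2.4],
  [0,0,2.7],
  [0,0,2.9],
  [0,0,3.0],
  [0,0,3.1],
  [0,0,3.1],
  [0,0,3.1],
  [0,0,3.1],
  [0,0,3.1],
  [0,0,3.1],
], gripper=[1,1,1,1,1,1,1,1,1,1,1,1,1,1,1,1,1,1], turn=[0,0,0,0,0,0,0,0,0,0,0,0,0,0,0,0,0,0])

```text
t: 20.17
tcp_pos: [0.5355, 0.2058, 0.0951]
ee_rot: [0.189, 0.982, -0.0, -0.0]
wrist_force: [-0.2, 1.2, -1.8]
finger_gap: 0.152
gripper_force: 30.0
```

```bash
python3 - <<'E'
from h import *
import pickle
s=arm.state();print(s["t"],s["tcp_pos"],s["wrist_force"],s["moment"]);I=optics.grab_frame("scene");pickle.dump(I,open("s9.pkl","wb"))
I0=pickle.load(open("w8.pkl","rb"))[2]
Cs=cam("scene")
for z in(.06,.078,.08,.083,.091,.1,.12): print(z,proj(Cs,[.5355,.206,z])[0])
for y in range(150,192): print(y,I[y,249:260:2].tolist())
b=lambda I:[(st[i],ce[i]) for k,l,st,ce in [cv2.connectedComponentsWithStats(cv2.inRange(cv2.cvtColor(I[:195,225:290].copy(),cv2.COLOR_RGB2HSV),(10,110,50),(26,255,255)))] for i in range(1,k) if st[i,4]>30]
print(b(I0),b(I)); d=np.abs(I.astype(int)-I0).max(2);print("foot diff",[(d[195:216,x:x+15]>40).sum() for x in range(222,290,15)])
E
```

```text
20.1667 [0.5355 0.2058 0.0951] [-0.1855  1.1642 -1.8372] [ 0.0076  0.0404 -0.0171]
0.06 [254.023  179.7396]
0.078 [254.1011 171.4715]
0.08 [254.1099 170.5427]
0.083 [254.1231 169.1458]
0.091 [254.1585 165.3979]
0.1 [254.1987 161.1418]
0.12 [254.2894 151.5298]
150 [[23, 25, 24], [61, 60, 59], [21, 19, 22], [21, 24, 17], [21, 21, 21], [10, 12, 17]]
151 [[102, 97, 82], [63, 64, 60], [18, 24, 18], [14, 12, 18], [15, 20, 23], [17, 19, 10]]
152 [[124, 116, 101], [72, 71, 67], [11, 9, 14], [12, 19, 18], [20, 21, 17], [6, 13, 15]]
153 [[123, 116, 101], [96, 95, 90], [22, 19, 20], [26, 24, 31], [15, 11, 8], [11, 20, 15]]
154 [[161, 158, 147], [134, 131, 124], [8, 10, 14], [17, 23, 19], [50, 53, 48], [125, 120, 114]]
155 [[175, 171, 162], [148, 145, 137], [74, 78, 70], [95, 96, 86], [97, 93, 87], [168, 165, 156]]
156 [[174, 170, 162], [151, 147, 137], [139, 140, 127], [115, 113, 105], [110, 107, 101], [178, 174, 165]]
157 [[175, 169, 162], [152, 150, 140], [156, 153, 142], [117, 116, 107], [110, 109, 100], [180, 175, 168]]
158 [[175, 170, 164], [152, 148, 139], [158, 154, 144], [131, 129, 121]
[... 3279 characters left out ...]
], [162, 159, 154], [166, 162, 157], [164, 162, 156]]
191 [[163, 161, 155], [161, 162, 156], [164, 161, 156], [163, 161, 155], [162, 161, 154], [163, 161, 155]]
[(array([  4, 108,  21,  18, 114], dtype=int32), array([ 11.5263, 117.307 ])), (array([ 20, 169,  19,  15, 181], dtype=int32), array([ 27.9392, 177.6851]))] [(array([ 9, 95, 20, 17, 81], dtype=int32), array([ 17.9259, 102.9259])), (array([  9, 105,   8,   9,  31], dtype=int32), array([ 11.3871, 108.3871])), (array([ 20, 114,   9,  10,  40], dtype=int32), array([ 23.15 , 117.375])), (array([ 20, 169,  19,  15, 201], dtype=int32), array([ 28.6567, 177.0647]))]
foot diff [np.int64(0), np.int64(0), np.int64(0), np.int64(0), np.int64(37)]
```

The scene pixels show the green band at rows 167–171, a few rows of bare steel below it, and no red. The ring hasn't moved (rows 169–184). The wrist force matches the pin's weight.

```bash
python3 -c "
from plant import hand_in
print(hand_in())"
```

```text
the job is handed in; nothing more can be done
None
```

The job is handed in: the middle brass bushing was released flat on the block, and the gripper is holding the pin 31 mm up, with the green band clear above the bushing and the red band hidden.

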